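# Reload the bag stapler

## Robot

A 6-joint arm with a two-finger parallel gripper is mounted at the origin on the work surface. World frame = base frame: x ahead of the robot, y to its left, z up, the work surface at z = 0. Lengths are in m, angles in rad, forces in N, time in s.
With the tool pointing down it reaches from about 0.425 to 0.95 m from the base axis. Payload 3.5 kg.
Tool frame: the origin (TCP) lies midway between the tips of the shut fingers; the grasp point (between the pads) lies 19 mm behind it; z points along the fingers, y is the line along which they close (so a half turn about z gives the same grasp; the last joint's range is limited). The gripper opens to 85 mm and grips with 20 to 120 N. Pads are 22 mm wide; open, the fingers measure 114 mm over their backs; the gripper's body (76 mm by 85 mm) begins 54 mm behind the grasp point. The pads swing forward as they close: fully open they stand 13 mm farther back than shut.
Start: joints at [-1.272, 0.286, 1.577, -0, 1.279, -0.15], TCP at [0.293, -0.608, 0.231] pointing down, gripper open.
Joint ranges: [-2.77, 2.77], [-0.9, 2.22], [0.21, 2.48], [-1.53, 4.67], [0.24, 2.81], [-2.84, 2.84]. Speed limits (rad/s): [2.79, 2.79, 3.14, 3.14, 3.14, 3.14].

## Interface

Orientations are given as a unit quaternion [x, y, z, w].
In Python, from plant import get_state, read_camera, ctrl gives the robot as it stands.
- The arm moves only by the shell command python3 -m crank 'ROWS' [FORCE]. ROWS is JSON, a list of rows, each a list of 3 entries, a list of its own where there are three numbers: the shift along the tool's x, y, z in mm, then the turn about the tool's z in degrees, then the closure in counts, from 0 (fully open) to 255 (shut). In form: [[[tx, ty, tz], yaw, claw], ...]. A call has 1 to 10 rows; each row is the pose to reach, as a shift and turn from the pose commanded when the call began, along the tool's axes at that moment; what a row does not reach only later rows make up. A row lasts 1/10 s, in which the tool goes at most 50 mm and 8.59 degrees, less where a joint would pass 70% of its speed; a pose out of reach is approached as far as the arm can. A call with a gripper value outside its range is refused whole. The fingers move at their own pace and stop on an object; FORCE is the grip in N (left out, the last holds). Time passes only in rows, so rows that repeat a pose let the fingers close. It gives the time, the measured TCP pose, the force, the opening and the grip force at its end, in the units of the state.
- get_state(): the state, without advancing time (a new reading comes with each control period).
- read_camera(name): name is "scene" or "top" or "wrist"; returns a dict with "frame" (400x640x3 uint8, blue, green, red), "range_z" (400x640 float32, m along the optical axis (not along the pixel's ray), 0 where there is no reading), "vfov" (degrees; the focal length in pixels is half the picture's height over the tangent of half this angle, whatever the lens; pixels are square), "cx", "cy" (the principal point, pixels), "origin" and "orientation" of the camera in the world. Camera axes: x right, y down, z forward; pixel columns grow to the right and rows downward; lengths in m; the calibration is good to about 2 mm. A picture is of the moment at which its call begins.
- ctrl.sign_off(): hands the job in; it is judged then, once.
The state is a dict: "time": time; "qpos": joint angles; "dq": joint speeds; "joint_efforts": joint torques, N m; "eef_pos": TCP position; "tcp_rot": TCP orientation; "contact_force": force on the tool from outside, world axes, zero at the start; "wrist_torque": the same for the moment, N m; "opening": opening from 0.0 (shut) to 1.0 (fully open); "finger_force": force on a finger pad.
Only numpy, scipy, OpenCV 4.12 (cv2) and the standard library are available. Lean on these libraries where they do the work, as an engineer would, in place of code of your own. Each camera call takes 0.05 s, during which the arm holds its last target. There are 200 camera calls.

## Task

Load the full-length strip of staples, legs down, into the sloping channel of the bag stapler: push its end against the spring follower, without forcing it, until the strip's other end drops in behind the nose stop, so that it lies flat on the bed and the spring holds it against the nose. Then swing the stapler's cover down until it is fully shut and let go. Leave the short left-over strip, the jar, the mug and the measuring cup where they are.

Things in the scene. Friction and masses are not known exactly. Their poses are not given: they have to be found in the camera images.
- bed: Sloping bed of the bag stapler: dark steel plate 197 x 46 mm on a screwed-down grey stand. Origin on the bed surface, on the channel's centre line. x runs up the slope, away from the robot, 25 degrees above level (strips lie along x); y is level, across; z is square to the bed, leaning 25 degrees back towards the robot. Channel walls: 7 mm high, 4 mm thick, 21 mm apart, from x = -65 to +75 mm.
- channel (a point): Point at the bed's origin, same axes. Along the channel a carriage bears a nose stop (lower end, 7 mm high) and the spring follower (upper end, 18 mm high, flat face looking down the slope). It is clamped at an unknown shift along x, -9 to +9 mm. Unshifted, the nose's face is at x = -45 mm, the free follower's at +36 mm. A loaded strip's centre rests at x = the shift, z = 10 mm.
- follower (a joint): How far the spring follower is pushed back up the slope, in m: 0 free (81 mm from nose to follower), 0.015 at its rigid back stop (96 mm); a loaded strip holds it at about 0.009. It starts at 3 N and reaches its stop at about 9 N. The carriage does not give.
- cover (a joint): Angle of the hinged cover to the bed, in rad: 0 shut, at most 2.1; starts open at 1.55 to 1.95 (2.01 is upright in the room). Aluminium strip 30 mm wide, 3 mm thick, 165 mm long, 8 mm lip bent inwards at its free end. Shut, it lies down the slope from its hinge, 2 mm above a loaded strip. The stiff hinge stays where left; moving it takes 2 to 3 N at the free end.
- hinge (a point): Middle of the cover's hinge axis, which is parallel to the bed's y; at bed x = +100 mm, z = 22 mm; same axes as the bed. The cover's plate occupies the 3 mm just outside (above, when shut) the plane through this axis.
- cover_tip (a point): Middle of the cover's free edge, 165 mm from the hinge axis.
- strip_mid (a point): Centre, half-way up, of the full-length staple strip: a bright steel inverted U, 90 mm long (x), 18 mm wide (y) and 20 mm high (z), 60 to 130 g, lying legs down on the shelf board. Either end may go first. Only its upper part is free above the channel walls once loaded: hold it in its upper half.
- stub_mid (a point): Centre, half-way up, of the short left-over staple strip, same section but only 50 mm long. Not to be used.
- jar_mid (a point): Glass jar with red lid, 68 mm wide, 105 mm high; point on its axis 40 mm up. Leave alone.
- mug_mid (a point): Beige ceramic mug, 80 mm wide, 90 mm high; point on its axis 40 mm up. Leave alone.
- cup_mid (a point): Yellow plastic measuring cup, 76 mm wide, 55 mm high, with a flat handle to its x; point on its axis half-way up. Leave alone.
Not all that is in view belongs to the job. Of the things that look like the part that bears bed, the largest one is meant. What is shaped like the part that bears strip_mid but turquoise is not meant.

How it is judged:
By the outcome, as a careful person would: the job done as asked, in the order asked, and still so for the second after the job is handed in, with the robot touching nothing.
It also fails if it takes over 64 s, if anything falls off the work surface, if the arm or the gripper's body presses on something with over 40 N, if the wrist force passes 120 N, or if a joint passes its speed limit or range.

## Working session

There is one attempt and no reset: what is moved stays moved. The work goes in short steps, Python scripts to look and compute and a shell command to move; the robot and the scene stay as the last step left them, time stands still between calls to the robot, and variables do not carry over. Pictures are saved under pics/ and viewed, at most 10 in all, crops included, and the job is handed in when it is done.

```bash
mkdir -p pics; ls
cat > h.py <<'E'
import numpy as np, cv2
from plant import get_state, read_camera, ctrl
from scipy.spatial.transform import Rotation as R
def cam(n):
    c=read_camera(n); c['f']=200/np.tan(np.radians(c['vfov'])/2); c['R']=R.from_quat(c['orientation']).as_matrix(); c['o']=np.array(c['origin']); return c
def cloud(c):
    v,u=np.mgrid[0:400,0:640]; z=c['range_z']
    p=np.stack([(u-c['cx'])/c['f']*z,(v-c['cy'])/c['f']*z,z],-1)
    return p@c['R'].T+c['o']
def proj(c,p):
    q=(np.atleast_2d(p)-c['o'])@c['R']; return q[:,:2]/q[:,2:]*c['f']+[c['cx'],c['cy']]
def plane(c,u,v,h):
    d=c['R']@np.array([(u-c['cx'])/c['f'],(v-c['cy'])/c['f'],1]); return c['o']+d*(h-c['o'][2])/d[2]
E
python3 - <<'E'
from h import *
import pickle
for n in ['scene','top','wrist']:
    c=cam(n); cv2.imwrite(f'pics/{n}0.png',c['frame']); pickle.dump(c,open(n+'0.pkl','wb')); print(n,c['o'],c['R'].round(3).tolist(),c['f'],c['cx'],c['cy'],(c['range_z']>0).mean())
s=get_state();print(s)
E
```

```text
pics
scene [ 1.06427933 -0.04157192  0.90121736] [[0.094, 0.821, -0.564], [0.995, -0.071, 0.064], [0.012, -0.567, -0.824]] 379.6089375423906 321.9332060553864 199.0537183292983 0.99587109375
top [ 0.35225629 -0.00168411  1.10403088] [[-0.013, -0.989, 0.144], [-1.0, 0.017, 0.024], [-0.026, -0.144, -0.989]] 393.9535636689998 323.10437687055384 196.33506553003792 0.996046875
wrist [ 0.35915532 -0.57626906  0.37245188] [[0.434, -0.861, -0.264], [-0.901, -0.416, -0.125], [-0.002, 0.292, -0.957]] 281.2866728138767 317.345712386406 194.83616638942183 0.9961796875
{'time': 0.15, 'qpos': array([-1.27197962e+00,  2.86989458e-01,  1.57788726e+00, -1.22085276e-06,
        1.27861301e+00, -1.49967104e-01]), 'dq': array([ 6.18313253e-05, -1.57713991e-03, -2.46633589e-03,  1.24634384e-03,
        2.14840618e-04,  3.37004632e-04]), 'joint_efforts': array([ 5.64320253e-04, -4.06602716e+01, -2.93139625e+01, -1.94928566e-04,
        3.93524548e-03,  2.82016202e-06]), 'eef_pos': array([ 0.29274981, -0.60762019,  0.23022155]), 'tcp_rot': array([ 9.74929118e-01,  2.22513628e-01, -7.11120926e-05, -9.45865024e-04]), 'contact_force': array([ 0.60024147,  0.0671177 , -0.27898018]), 'wrist_torque': array([-0.00142313, -0.04189131,  0.0055729 ]), 'finger_force': 0.0, 'opening': 1.0047101675067136}
```

View pics/scene0.png

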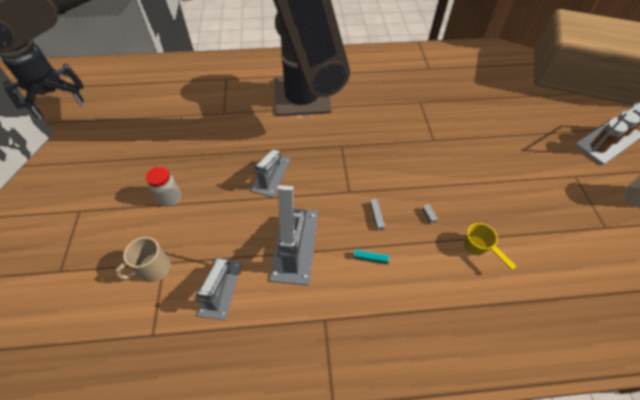

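View pics/top0.png

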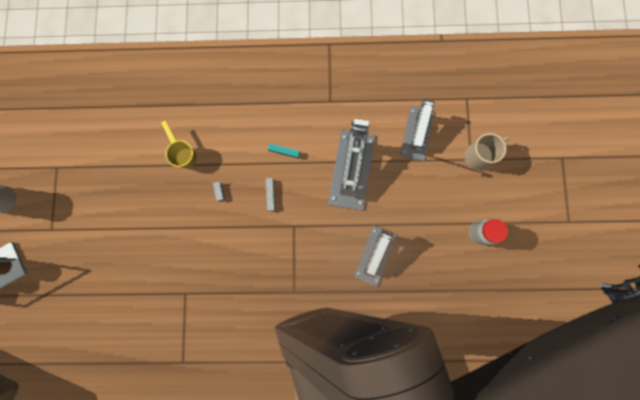

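Scene view: large stapler with upright cover at (295,245), strip (377,214), stub (430,213), turquoise decoy (371,256), closed small decoy staplers (218,285) and (270,175). Top view: stapler (352,168), strip (270,194), stub (219,191).

Run:
```python
from h import *
import pickle
C={n:pickle.load(open(n+'0.pkl','rb')) for n in('top','scene')}
for n,(u0,u1,v0,v1),(a0,a1,b0,b1) in [('top',(255,285,170,220),(325,385,110,215)),('scene',(363,392,192,236),(265,325,180,290))]:
    c=C[n];P=cloud(c)
    hsv=cv2.cvtColor(c['frame'],cv2.COLOR_BGR2HSV)
    m=np.zeros((400,640),np.uint8);m[v0:v1,u0:u1]=1
    m=m&(hsv[...,1]<70)&(P[...,2]>0.012)
    r=cv2.minAreaRect(np.argwhere(m>0)[:,::-1].astype(np.float32))
    pts=P[m>0];print(n,'strip',pts.mean(0),np.median(pts[:,2]),r)
    top=pts[pts[:,2]>np.median(pts[:,2])-.006]
    rr=cv2.minAreaRect((top[:,:2]*1000).astype(np.float32));print(' world rect',rr)
    b=cv2.boxPoints(r);print([plane(c,*q,0.02).round(4).tolist() for q in b])
    crop=c['frame'][b0-20:b1+20,a0-20:a1+20]
    cv2.imwrite(f'pics/{n}_bed.png',cv2.resize(crop,None,fx=4,fy=4,interpolation=cv2.INTER_CUBIC))
    # height map rows
    for v in range(b0,b1,6): print(v,(P[v,a0:a1:4,2]*1000).astype(int))
im=[cv2.imread(f'pics/{n}_bed.png') for n in('top','scene')]
h=max(i.shape[0] for i in im)
cv2.imwrite('pics/both.png',np.hstack([cv2.resize(i,(int(i.shape[1]*590/i.shape[0]),590)) for i in im])[:, :800])
```

```text
top strip [0.51597741 0.17098571 0.02967782] 0.019817765940658205 ((270.0399169921875, 194.4984130859375), (31.29497528076172, 6.994407653808594), 87.70938873291016)
 world rect ((441.7837829589844, 110.73793029785156), (280.420654296875, 63.08561325073242), 38.789249420166016)
[[0.5625, 0.1842, 0.02], [0.5629, 0.1645, 0.02], [0.4745, 0.1605, 0.02], [0.4741, 0.18, 0.02]]
110 [-3  0  0  3 -1  0  1  0  1 -1 -1  1  1  0 -3]
116 [ 0 -1 -1  3 -2  0 -3  5 -1  0  1  0 -2 -1  0]
122 [ -1  -1   0   1   0  -2   1 135 306 308 304   1   0   0  -1]
128 [  0   0   1  -1   1  -1   0 150 150 154 175   0  -2  -1   2]
134 [  0   1   0  -2   8   8   9 117 130 121 120   0   0   0   1]
140 [  0  -2  -3   2  10   6 109 116 126 114 115  11   6  -2   0]
146 [  0   1   0   0  11   5 109 104 122 113 107   4   6  -2   4]
152 [  1  -1   0   2   9   6 105  98  98 107   5   6   1   1  -3]
158 [ -3  -3   1   8   7   5 100  92  91  99   9   5   0   0   0]
164 [-2  2  1  7  8 85 94 84 86 90  9  4  3 -4  0]
170 [ 0  0 -1  9  8 81 79 80 88 79  2  8  0  2 -2]
176 [ 0  2  2  6  5 73 73 68 73  5  9  0 -1  0  0]
182 [ 0 -
[... 1134 characters left out ...]
  -2 219 220 220  75  73  83  10   6   8  -3   1]
228 [ -2   0   0  -1 202 201 201  84  95  85   6   7   6   0   1]
234 [  1   0  -1   3 183 183 182 185 104  95   8   5  10  -2  -2]
240 [  1   0  -2   7 164 163 165 166 114   7   7   9   8  -3   1]
246 [  0   1   0 153 120 148 145 149 144   6  10  10   2   0  -1]
252 [ -1   1   1 136 128 129 127 125 123   7   8   8  -1   0  -1]
258 [  1  -1   8   8  96  95 125 128  57   6   5   7  -1  -3   0]
264 [ 1  0  8  5  8 62 63 65 39  6  7  9  0 -1  0]
270 [ 2 -1  5  7  6 26 28 28 17  7  6 11  0  0  0]
276 [ 2 -2  7 10  7  7 11  9  8  8 12  4  1  0  0]
282 [ 0 -4  6  7  3  8 10  8  9  9  7  0 -1 -1 -2]
288 [-2  0  0  0  0  0  0 -1 -4 -2 -1 -1  0  0  0]
```

View pics/both.png

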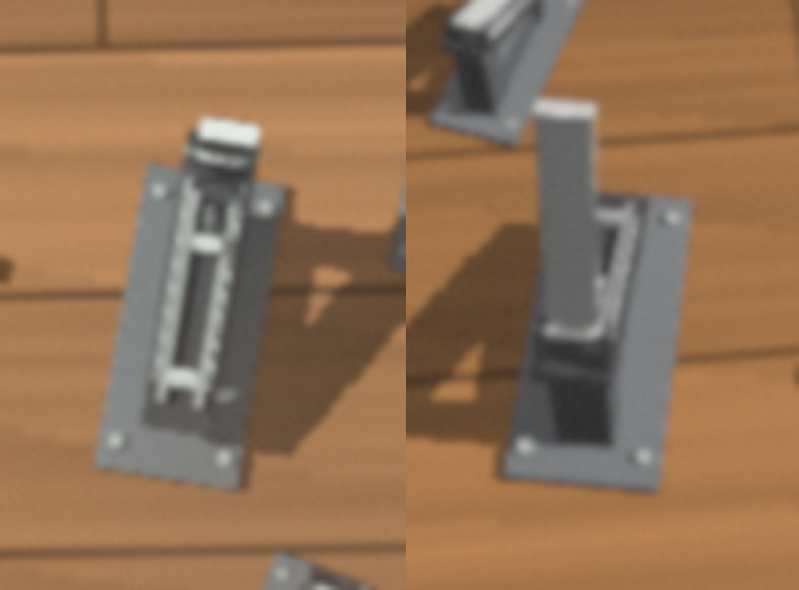

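Crops: the nose (182,380), follower bar (207,242) and channel walls are clear in the top crop. The right crop shows the cover nearly upright. Next I'll fit the bed frame and cover angle.

```bash
cat > bed.py <<'E'
from h import *
import pickle
c=pickle.load(open('top0.pkl','rb'));P=cloud(c)
hsv=cv2.cvtColor(c['frame'],cv2.COLOR_BGR2HSV)
# base plate yaw
m=np.zeros((400,640),bool);m[105:215,322:385]=1
pl=m&(P[...,2]>.004)&(P[...,2]<.013)&(hsv[...,1]<80)
st=m&(P[...,2]>.04)&(P[...,2]<.135)
a=np.argwhere(pl|st)[:,::-1]
low=np.argwhere(pl)[:,::-1]
hull=np.array([plane(c,u,v,.008)[:2]*1000 for u,v in low],np.float32)
print('base',cv2.minAreaRect(hull))
Q=P[st]
# plane fit z=a x+b y+c robust
A=np.c_[Q[:,:2],np.ones(len(Q))];w=np.ones(len(Q),bool)
for i in range(6):
    s=np.linalg.lstsq(A[w],Q[w,2],rcond=None)[0];e=Q[:,2]-A@s;w=abs(e)<.006
print('plane',s,'slope',np.degrees(np.arctan(np.hypot(*s[:2]))),'yaw',np.degrees(np.arctan2(s[1],s[0])),w.sum(),len(Q),e[w].std())
# bright rails
b=m&(hsv[...,2]>150)&(hsv[...,1]<60)&st
b[:140]=0
print(b.sum())
def onplane(u,v,off):
    d=c['R']@np.array([(u-c['cx'])/c['f'],(v-c['cy'])/c['f'],1]);n=np.array([-s[0],-s[1],1]);
    return c['o']+d*((s[2]+off)-n@c['o'])/(n@d)
B=np.array([onplane(u,v,.003) for u,v in np.argwhere(b)[:,::-1]])
print('rails',cv2.minAreaRect((B[:,:2]*1000).astype(np.float32)))
for nm,u,v in [('nose',349.7,183.4),('foll',355.9,149.5),('wallLlow',344.6,188),('wallRlow',355.3,189),('wLup',351.4,137),('wRup',364,138)]:
    print(nm,onplane(u,v,.004).round(4))
for n in('scene',):
    c2=pickle.load(open(n+'0.pkl','rb'));P2=cloud(c2)
    q=np.zeros((400,640),bool);q[180:262,265:325]=1
    q&=(P2[...,2]>.16)&(P2[...,2]<.32);K=P2[q]
    for h in np.arange(.17,.31,.02):
        k=K[abs(K[:,2]-h)<.008];print(h.round(2),np.median(k,0).round(4),len(k),np.ptp(k[:,1]).round(3))
E
python3 bed.py
```

```text
base ((588.1163330078125, -57.646636962890625), (101.29913330078125, 220.05625915527344), 79.43177795410156)
plane [ 0.46382025 -0.08748557 -0.18944772] slope 25.267258529489872 yaw -10.68161047731211 919 1156 0.0028501687842473543
299
rails ((584.6220092773438, -56.12423324584961), (37.538089752197266, 115.68904113769531), 79.33967590332031)
nose [ 0.5372 -0.0484  0.068 ]
foll [ 0.6192 -0.0648  0.1074]
wallLlow [ 0.5261 -0.0348  0.0616]
wallRlow [ 0.5227 -0.0633  0.0625]
wLup [ 0.6491 -0.0532  0.1203]
wRup [ 0.6455 -0.0854  0.1214]
0.17 [ 0.6609 -0.0719  0.1704] 72 0.029
0.19 [ 0.6568 -0.0698  0.1901] 74 0.03
0.21 [ 0.6516 -0.071   0.2102] 74 0.028
0.23 [ 0.6471 -0.0687  0.23  ] 73 0.028
0.25 [ 0.643 -0.069  0.25 ] 86 0.029
0.27 [ 0.6385 -0.0677  0.2699] 89 0.029
0.29 [ 0.6336 -0.0666  0.2902] 91 0.03
```

```bash
cat > go.py <<'E'
import sys
from h import *
def go(x,y,z,yaw):
    s=get_state();Rm=R.from_quat(s['tcp_rot']).as_matrix()
    d=Rm.T@(np.array([x,y,z])-s['eef_pos'])*1000
    w=np.degrees(np.arctan2(Rm[1,0],Rm[0,0]));t=-(yaw-w);t=(t+180)%360-180
    print('shift',d.round(1),'turn',round(t,1),'| tcp',s['eef_pos'].round(4),'yaw',w.round(2),'t',s['time'].__round__(2),'F',np.round(s['contact_force'],1),'q6',s['qpos'][5].round(2))
if __name__=='__main__': go(*map(float,sys.argv[1:]))
E
python3 go.py 0.5195 0.1723 0.16 182.8
```

```text
shift [ 542.7 -604.2   71.5] turn -157.1 | tcp [ 0.2927 -0.6076  0.2302] yaw 25.71 t 0.15 F [ 0.6  0.1 -0.3] q6 -0.15
```

```bash
python3 -m crank '[[[543,-604,-30],-157,0],[[543,-604,-30],-157,0],[[543,-604,-30],-157,0],[[543,-604,-30],-157,0],[[543,-604,-30],-157,0],[[543,-604,-30],-157,0],[[543,-604,-30],-157,0],[[543,-604,-30],-157,0],[[543,-604,-30],-157,0],[[543,-604,-30],-157,0]]' 40; python3 go.py 0.5195 0.1723 0.16 182.8
```

```text
time: 1.15
eef_pos: [0.4326, -0.1264, 0.2498]
tcp_rot: [0.559, 0.829, 0.0, 0.0]
contact_force: [1.6, 0.9, 0.7]
opening: 1.003
finger_force: 0.0
shift [244.4 192.4  89.8] turn -70.8 | tcp [ 0.4326 -0.1264  0.2498] yaw 111.98 t 1.15 F [1.6 0.9 0.7] q6 -0.89
```

```bash
python3 -m crank '[[[244,192,90],-71,0],[[244,192,90],-71,0],[[244,192,90],-71,0],[[244,192,90],-71,0],[[244,192,90],-71,0],[[244,192,90],-71,0],[[244,192,90],-71,0],[[244,192,90],-71,0],[[244,192,90],-71,0],[[244,192,90],-71,0]]'
python3 - <<'E'
from h import *
c=cam('wrist');P=cloud(c);cv2.imwrite('pics/w1.png',c['frame'])
hsv=cv2.cvtColor(c['frame'],cv2.COLOR_BGR2HSV)
m=(P[...,2]>.013)&(P[...,2]<.028)&(hsv[...,1]<90)&(np.hypot(P[...,0]-.5195,P[...,1]-.172)<.06)
n,l,st,ce=cv2.connectedComponentsWithStats(m.astype(np.uint8))
k=1+st[1:,4].argmax();px=np.argwhere(l==k)[:,::-1];W=np.array([plane(c,u,v,.02)[:2]*1000 for u,v in px],np.float32)
print(cv2.minAreaRect(W),len(W),np.median(P[l==k],0))
E
python3 go.py 0.5195 0.1723 0.16 182.8
```

```text
time: 2.15
eef_pos: [0.5207, 0.1696, 0.1592]
tcp_rot: [-0.023, 1.0, -0.0, -0.001]
contact_force: [-0.4, 0.5, -0.2]
opening: 0.998
finger_force: 0.0
((518.0125732421875, 174.3430938720703), (89.32080841064453, 18.093259811401367), 2.832796096801758) 1476 [0.51513924 0.17437398 0.01956241]
shift [ 1.1  3.  -0.6] turn -0.2 | tcp [0.5208 0.1693 0.1594] yaw -177.38 t 2.2 F [ 0.1  0.2 -0.2] q6 -1.49
```

View pics/w1.png

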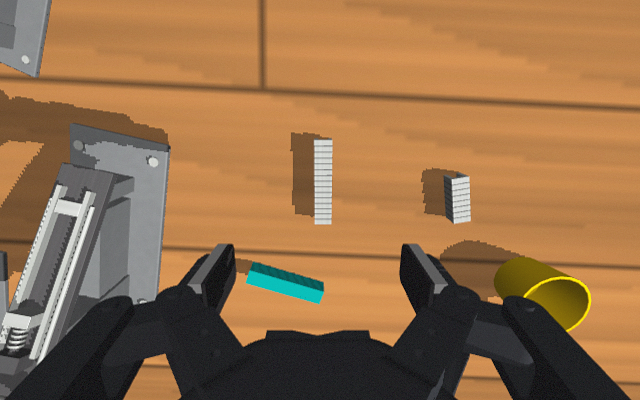

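The wrist view shows the strip at (323,181), between the cup and the bed; the stapler is at left. The strip centre is (0.518, 0.1743) and its yaw is 2.8°. I'll descend and grip it.

```bash
python3 go.py 0.518 0.1743 0.0115 182.8;  python3 -m crank '[[[2,5,50],0,0],[[2,5,100],0,0],[[2,5,130],0,0],[[2,5,148],0,0],[[2,5,148],0,0]]' 30; python3 go.py 0.518 0.1743 0.0115 182.8
```

```text
shift [  2.4   5.1 147.9] turn -0.2 | tcp [0.5208 0.1693 0.1594] yaw -177.38 t 2.2 F [ 0.1  0.2 -0.2] q6 -1.49
time: 2.7
eef_pos: [0.516, 0.1734, 0.0085]
tcp_rot: [-0.022, 1.0, -0.0, -0.004]
contact_force: [-0.2, -0.3, -0.3]
opening: 1.0
finger_force: 0.0
shift [-2.   0.8 -3. ] turn -0.2 | tcp [0.516  0.1734 0.0085] yaw -177.43 t 2.7 F [-0.2 -0.3 -0.3] q6 -1.48
```

```bash
python3 -m crank '[[[-2,1,-3],0,0],[[-2,1,-3],0,180],[[-2,1,-3],0,255],[[-2,1,-3],0,255],[[-2,1,-3],0,255],[[-2,1,-3],0,255],[[-2,1,-3],0,255],[[-2,1,-3],0,255]]' 30; python3 go.py 0.518 0.1743 0.0115 182.8
```

```text
time: 3.5
eef_pos: [0.5211, 0.1752, 0.0153]
tcp_rot: [-0.023, 1.0, -0.0, 0.0]
contact_force: [-1.1, 0.3, 5.4]
opening: 0.195
finger_force: 31.1
shift [ 3.1 -0.8  3.8] turn -0.1 | tcp [0.5211 0.1752 0.0153] yaw -177.34 t 3.5 F [-1.1  0.3  5.4] q6 -1.48
```

```bash
python3 -m crank '[[[0,0,0],0,160],[[2,0,3],0,160],[[2,0,3],0,160],[[2,0,3],0,255],[[2,0,3],0,255],[[2,0,3],0,255],[[2,0,3],0,255],[[2,0,3],0,255]]' 30; python3 go.py 0.518 0.1743 0.0115 182.8
python3 - <<'E'
from h import *
c=cam('wrist');cv2.imwrite('pics/w2.png',cv2.resize(c['frame'][100:300,200:460],None,fx=3,fy=3))
E
```

```text
time: 4.3
eef_pos: [0.5187, 0.1751, 0.0117]
tcp_rot: [-0.023, 1.0, 0.0, -0.0]
contact_force: [-0.3, -0.2, -1.2]
opening: 0.195
finger_force: 32.4
shift [ 0.7 -0.8  0.2] turn -0.1 | tcp [0.5187 0.1751 0.0117] yaw -177.34 t 4.3 F [-0.3 -0.2 -1.2] q6 -1.48
```

View pics/w2.png

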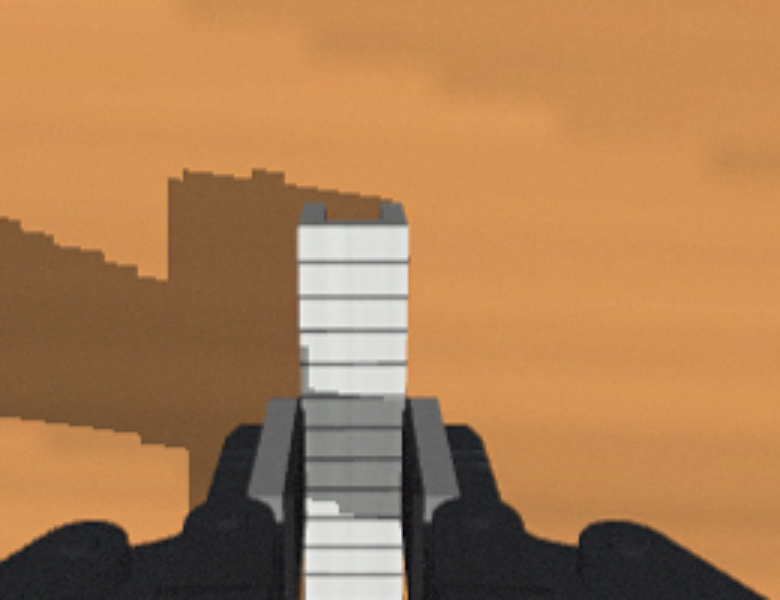

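Strip is held at its middle. Lift it towards the bed and view the channel from there.

```bash
python3 go.py 0.53 0.07 0.19 169.4;  python3 -m crank '[[[0,0,-50],0,255],[[0,30,-100],5,255],[[-12,70,-150],13,255],[[-17,105,-178],13,255],[[-17,105,-178],13,255],[[-17,105,-178],13,255],[[-17,105,-178],13,255]]'; python3 go.py 0.53 0.07 0.19 169.4
python3 - <<'E'
from h import *
import pickle
c=cam('wrist');pickle.dump(c,open('w3.pkl','wb'));cv2.imwrite('pics/w3.png',c['frame'])
E
```

```text
shift [  -6.4 -105.5 -178.3] turn 13.3 | tcp [0.5187 0.1751 0.0117] yaw -177.34 t 4.35 F [ 0.1  0.4 -0.3] q6 -1.48
time: 5.05
eef_pos: [0.5297, 0.2799, 0.1877]
tcp_rot: [0.09, 0.996, -0.001, -0.002]
contact_force: [-0.3, -0.2, -1.2]
opening: 0.197
finger_force: 32.5
shift [ -37.8 -206.4   -1.9] turn 0.3 | tcp [0.5297 0.2799 0.1877] yaw 169.68 t 5.05 F [-0.3 -0.2 -1.2] q6 -1.07
```

View pics/w3.png

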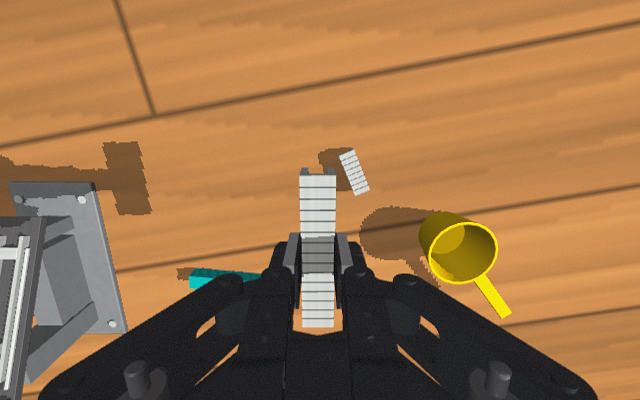

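I mistyped the y sign, so the arm moved away from the bed; nothing was touched (stub (355,172) and cup (460,250) undisturbed). Correcting that now.

```bash
python3 -m crank '[[[-38,-206,-10],0,255],[[-38,-206,-10],0,255],[[-38,-206,-10],0,255],[[-38,-206,-10],0,255],[[-38,-206,-10],0,255],[[-38,-206,-10],0,255],[[-38,-206,-10],0,255]]'; python3 go.py 0.53 0.07 0.19 169.4
python3 - <<'E'
from h import *
import pickle
c=cam('wrist');pickle.dump(c,open('w4.pkl','wb'));cv2.imwrite('pics/w4.png',cv2.resize(c['frame'][100:,0:320],None,fx=2,fy=2))
E
```

```text
time: 5.8
eef_pos: [0.5303, 0.0713, 0.1982]
tcp_rot: [0.091, 0.996, 0.0, -0.001]
contact_force: [-0.7, -0.6, -0.6]
opening: 0.199
finger_force: 32.5
shift [ 0.  -1.3  8.2] turn 0.2 | tcp [0.5303 0.0713 0.1982] yaw 169.59 t 5.8 F [-0.7 -0.6 -0.6] q6 -1.45
```

View pics/w4.png

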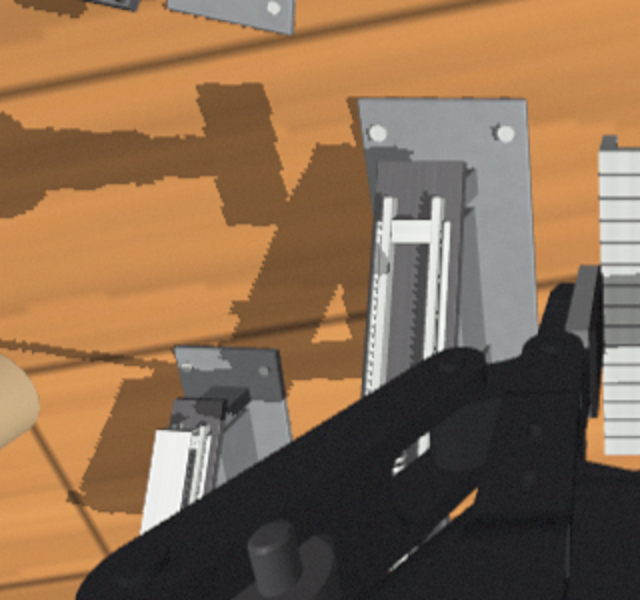

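Crop shows the nose bar at (412,231) with its channel-side edge at y≈243, wall lower ends at (390,198)/(438,198), and the bed's lower edge at y≈162.

```bash
cat > bf.py <<'E'
from h import *
O=np.array([.584,-.0587,.083]);yw=np.radians(-10.6);S=np.radians(25)
X=np.array([np.cos(S)*np.cos(yw),np.cos(S)*np.sin(yw),np.sin(S)]);Y=np.array([-np.sin(yw),np.cos(yw),0]);Z=np.cross(X,Y)
B=np.c_[X,Y,Z]
def bedpt(c,u,v,z):
    d=c['R']@np.array([(u-c['cx'])/c['f'],(v-c['cy'])/c['f'],1]);o=O+z*Z
    p=c['o']+d*(Z@(o-c['o']))/(Z@d); return (B.T@(p-O)*1000).round(1)
E
python3 - <<'E'
from bf import *
import pickle
c=pickle.load(open('w4.pkl','rb'))
P=cloud(c)
for n,u,v,z in [('noseface',412,243,.007),('noseouter',412,220,.007),('wallL end',390,198,.007),('wallR end',438,198,.007),('plateL',381,162,0),('plateR',465,162,0)]:
    uu,vv=u/2,100+v/2
    print(n,bedpt(c,uu,vv,z),'cloud->',((P[int(vv)+1,int(uu)]-O)@B*1000).round(1))
# depth check of bed floor & wall tops
for u,v in [(405,280),(405,300),(405,320),(412,231),(430,175),(400,175),(436,270),(384,330)]:
    print(u,v,((np.median(P[99+v//2:102+v//2,u//2-1:u//2+2].reshape(-1,3),0)-O)@B*1000).round(1))
c=pickle.load(open('top0.pkl','rb'))
for n,u,v,z in [('noseL',349.7,183.4,.007),('follbar',355.9,149.5,.018),('plate low',347,194,.0)]: print(n,bedpt(c,u,v,z))
c['R']
E
```

```text
noseface [-42.1   2.7   7. ] cloud-> [-41.7   1.2   3. ]
noseouter [-53.9   2.    7. ] cloud-> [-52.7   3.    9.6]
wallL end [-65.4 -10.2   7. ] cloud-> [-64.   -9.    9.6]
wallR end [-65.4  14.8   7. ] cloud-> [-64.2  15.5   8.7]
plateL [-85.8 -19.4  -0. ] cloud-> [-84.1 -18.4   3.2]
plateR [-85.9  25.8   0. ] cloud-> [-84.8  25.4   0.3]
405 280 [-23.2  -1.9   2.1]
405 300 [-13.3  -1.5   2.3]
405 320 [-3.2 -0.6  2.7]
412 231 [-48.4   3.4   9.4]
430 175 [-78.8   8.2   2.7]
400 175 [-78.8  -7.4   2.5]
436 270 [-28.3  16.    8. ]
384 330 [ 1.6 -8.7  7. ]
noseL [-49.7   1.5   7. ]
follbar [44.6  0.7 18. ]
plate low [-81.9   3.8   0. ]
```

```bash
sed -i 's/^O=.*;yw=np.radians(-10.6)/O=np.array([.5834,-.0563,.0851]);yw=np.radians(-10.4)/' bf.py; python3 go.py 0.5667 -0.0532 0.135 169.6
```

```text
shift [ -58.2 -116.7   63.3] turn 0.1 | tcp [0.5305 0.072  0.1985] yaw 169.68 t 5.85 F [-0.7 -0.4 -0.4] q6 -1.45
```

```bash
python3 -m crank '[[[-58,-117,0],0,255],[[-58,-117,0],0,255],[[-58,-117,0],0,255],[[-58,-117,30],0,255],[[-58,-117,63],0,255],[[-58,-117,63],0,255],[[-58,-117,63],0,255],[[-58,-117,63],0,255]]'; python3 go.py 0.5667 -0.0532 0.1095 169.6
python3 - <<'E'
from bf import *
import pickle
c=cam('wrist');pickle.dump(c,open('w5.pkl','wb'));cv2.imwrite('pics/w5.png',cv2.resize(c['frame'][80:280,200:440],None,fx=3,fy=3))
P=cloud(c)
print(proj(c,O+B@np.array([-.065,.0105,.007])),proj(c,O+B@np.array([-.065,-.0105,.007])))
E
```

```text
time: 6.65
eef_pos: [0.5686, -0.0535, 0.1387]
tcp_rot: [0.089, 0.996, -0.0, 0.001]
contact_force: [-0.2, -0.2, -0.5]
opening: 0.2
finger_force: 32.5
shift [ 2.  -0.  29.2] turn 0.2 | tcp [ 0.5686 -0.0535  0.1387] yaw 169.75 t 6.65 F [-0.2 -0.2 -0.5] q6 -1.66
[[332.16462399 147.10781568]] [[304.76419406 147.02982619]]
```

View pics/w5.png

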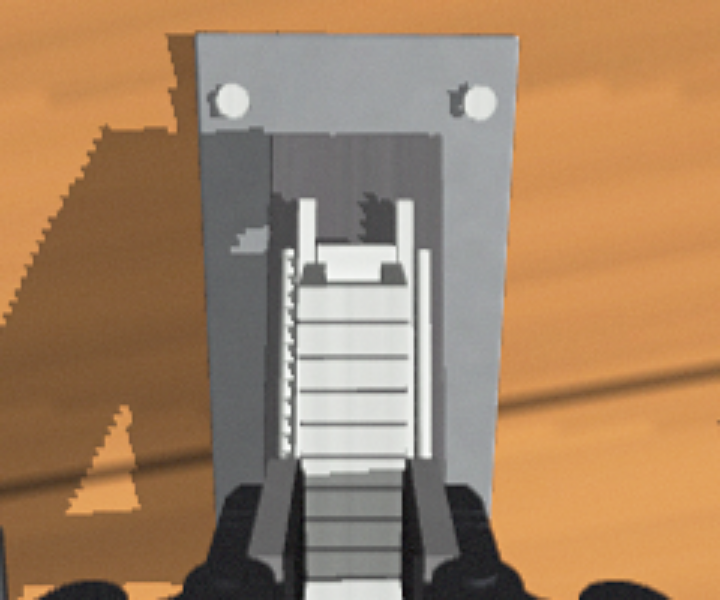

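View: channel between crop x 316–396 (centre 356), strip centre 354, aligned to within about 0.7 mm; nose bar at (356,262). Lowering now.

```bash
python3 -m crank '[[[2,0.7,10],0,255],[[2,0.7,20],0,255],[[2,0.7,24],0,255],[[2,0.7,24],0,255],[[2,0.7,24],0,255]]' 25; python3 go.py 0.5667 -0.0525 0.1095 169.6
```

```text
time: 7.2
eef_pos: [0.5648, -0.0528, 0.1132]
tcp_rot: [0.09, 0.996, 0.0, -0.001]
contact_force: [-4.1, 1.3, 3.1]
opening: 0.198
finger_force: 35.0
shift [-1.8  0.6  3.7] turn 0.1 | tcp [ 0.5648 -0.0528  0.1132] yaw 169.68 t 7.2 F [-4.1  1.3  3.1] q6 -1.66
```

```bash
python3 -m crank '[[[0,0,2],0,255],[[0,0,4],0,255],[[0,0,6],0,255],[[0,0,8],0,255],[[0,0,8],0,255],[[0,0,8],0,255]]'; python3 go.py 0.5667 -0.0525 0.1095 169.6
```

```text
time: 7.8
eef_pos: [0.565, -0.0528, 0.1053]
tcp_rot: [0.09, 0.996, 0.0, -0.001]
contact_force: [-5.1, 1.8, 5.6]
opening: 0.196
finger_force: 36.3
shift [-1.6  0.6 -4.2] turn 0.1 | tcp [ 0.565  -0.0528  0.1053] yaw 169.67 t 7.8 F [-5.1  1.8  5.6] q6 -1.66
```

```bash
cat > st.py <<'E'
from bf import *
def strip(c,lo=-.07,hi=.05,v=True):
    P=cloud(c);b=(P-O)@B;hsv=cv2.cvtColor(c['frame'],cv2.COLOR_BGR2HSV)
    m=(abs(b[...,1])<.008)&(b[...,0]>lo)&(b[...,0]<hi)&(b[...,2]>.0125)&(b[...,2]<.06)&(hsv[...,2]>110)&(hsv[...,1]<50)
    q=b[m];
    k=np.ones(len(q),bool)
    for i in range(5):
        f=np.polyfit(q[k,0],q[k,2],1);e=q[:,2]-np.polyval(f,q[:,0]);k=abs(e)<.004
    q=q[k]*1000
    print('n',len(q),'near end x,z',q[:,0].min().round(1),np.polyval(f,q[:,0].min()/1000).round(4)*1000,'far vis',q[:,0].max().round(1),'tilt rel bed deg',np.degrees(np.arctan(f[0])).round(1),'z at 0',(f[1]*1000).round(1))
if __name__=='__main__':
    c=cam('wrist');strip(c);c=cam('top');strip(c);c=cam('scene');strip(c)
E
python3 st.py
```

```text
n 4662 near end x,z -49.1 33.9 far vis 33.5 tilt rel bed deg 2.3 z at 0 35.9Traceback (most recent call last):
  File "st.py", line 12, in <module>
    c=cam('wrist');strip(c);c=cam('top');strip(c);c=cam('scene');strip(c)
                                         ~~~~~^^^
  File "st.py", line 8, in strip
    f=np.polyfit(q[k,0],q[k,2],1);e=q[:,2]-np.polyval(f,q[:,0]);k=abs(e)<.004
    raise TypeError("expected non-empty vector for x")
TypeError: expected non-empty vector for x
```

```bash
sed -i "s/lo=-.07,hi=.05/lo=-.08,hi=-.03/; s/>110/>170/; s/strip(c);c=cam('top').*/strip(c)/" st.py; python3 st.py
```

```text
n 904 near end x,z -48.9 33.9 far vis -30.2 tilt rel bed deg 2.2 z at 0 35.8
```

Run:
```python
from bf import *
import pickle
for src in('w3','w4','w5',None):
    c=pickle.load(open(src+'.pkl','rb')) if src else cam('wrist')
    if not src: pickle.dump(c,open('w6.pkl','wb'))
    P=cloud(c)
    u=317
    print(src,[(v,(P[v,u]*1000).round(0).astype(int).tolist(),int(c['frame'][v,u].mean())) for v in range(150,250,8)])
# strip pixel ends in w6, for plane checks
```

```text
w3 [(150, [500, 284, -1], 139), (158, [509, 282, -1], 140), (166, [519, 280, 1], 138), (174, [486, 287, 193], 93), (182, [490, 286, 196], 211), (190, [494, 285, 195], 213), (198, [498, 285, 196], 148), (206, [502, 284, 196], 212), (214, [506, 283, 197], 212), (222, [510, 282, 196], 187), (230, [515, 282, 195], 215), (238, [519, 281, 196], 125), (246, [524, 280, 196], 129)]
w4 [(150, [502, 75, -1], 137), (158, [511, 73, 1], 136), (166, [522, 72, -1], 146), (174, [487, 78, 204], 94), (182, [490, 78, 206], 217), (190, [494, 77, 207], 217), (198, [499, 76, 206], 151), (206, [503, 75, 207], 214), (214, [506, 75, 208], 216), (222, [511, 74, 206], 190), (230, [516, 73, 205], 219), (238, [520, 72, 207], 127), (246, [525, 71, 206], 129)]
w5 [(150, [525, -47, 59], 108), (158, [531, -48, 61], 108), (166, [536, -49, 71], 231), (174, [525, -47, 145], 103), (182, [529, -47, 147], 219), (190, [533, -48, 147], 219), (198, [537, -49, 147], 156), (206, [541, -49, 146], 219), (214, [545, -50, 147], 219), (222, [549, -51, 148], 196), (230, [553, -52, 148], 224), (238, [558, -52, 148], 129), (246, [563, -53, 147], 131)]
None [(150, [518, -45, 54], 110), (158, [523, -46, 55], 112), (166, [527, -47, 60], 111), (174, [533, -48, 61], 101), (182, [529, -47, 96], 231), (190, [533, -48, 100], 229), (198, [537, -49, 101], 223), (206, [541, -49, 103], 226), (214, [544, -50, 106], 232), (222, [548, -51, 107], 232), (230, [552, -51, 110], 161), (238, [556, -52, 111], 169), (246, [560, -53, 112], 170)]
```

The numbers show the strip already tilted about 27°, which matches the bed: its far end came down on top of the follower. I'll back off along the bed normal, slide downslope clear of the follower, and lower.

```bash
python3 -m crank '[[[1,0,-3],0,255],[[2.5,0,-5.5],0,255],[[6,0,-4],0,255],[[10,0,-2],0,255],[[10,0,-2],0,255],[[8,0,2],0,255],[[6.5,0,5],0,255],[[6.5,0,5],0,255],[[6.5,0,5],0,255]]'; python3 go.py 0.5667 -0.0525 0.1095 169.6; python3 st.py
```

```text
time: 8.9
eef_pos: [0.5591, -0.052, 0.0995]
tcp_rot: [0.09, 0.996, 0.0, -0.0]
contact_force: [-0.5, 0.4, -0.5]
opening: 0.198
finger_force: 35.5
shift [ -7.5   0.9 -10. ] turn 0.1 | tcp [ 0.5591 -0.052   0.0995] yaw 169.66 t 8.9 F [-0.5  0.4 -0.5] q6 -1.66
n 1273 near end x,z -56.7 31.8 far vis -30.0 tilt rel bed deg 1.6 z at 0 33.4
```

```bash
python3 -m crank '[[[-1.5,0,3.2],0,255],[[-1.5,0,3.2],0,255],[[-3.5,0,2.3],0,255],[[-5,0,1.5],0,255],[[-7,0,0.7],0,255],[[-8.7,0,-0.2],0,255],[[-8.7,0,-0.2],0,255]]' 30; python3 -m crank '[[[-2,0,-0.9],0,255],[[-4,0,-1.8],0,255],[[-5,0,-2.3],0,255],[[-6,0,-2.8],0,255],[[-6,0,-2.8],0,255],[[-6,0,-2.8],0,255]]';python3 st.py
```

```text
time: 9.65
eef_pos: [0.5666, -0.0533, 0.0995]
tcp_rot: [0.09, 0.996, 0.0, -0.002]
contact_force: [-4.4, 0.0, 0.0]
opening: 0.198
finger_force: 35.5
time: 10.25
eef_pos: [0.5715, -0.0541, 0.1017]
tcp_rot: [0.09, 0.996, 0.0, -0.003]
contact_force: [-6.8, 0.5, -0.5]
opening: 0.194
finger_force: 35.5
n 680 near end x,z -44.3 28.6 far vis -30.1 tilt rel bed deg 0.9 z at 0 29.3
```

```bash
python3 -m crank '[[[-1,0,-0.5],0,255],[[-2,0,-1],0,255],[[-3,0,-1.4],0,255],[[-4,0,-1.8],0,255],[[-4,0,-1.8],0,255],[[-4,0,-1.8],0,255]]';python3 st.py
```

```text
time: 10.9
eef_pos: [0.5746, -0.0547, 0.1031]
tcp_rot: [0.09, 0.996, 0.0, -0.004]
contact_force: [-8.2, 0.8, -0.2]
opening: 0.199
finger_force: 35.6
n 517 near end x,z -40.9 28.5 far vis -30.0 tilt rel bed deg 1.0 z at 0 29.3
```

```bash
python3 -m crank '[[[-1.3,0,-0.6],0,255],[[-1.3,0,-0.6],0,255],[[-2.1,0,1.2],0,255],[[-3,0,3],0,255],[[-3.8,0,4.8],0,255],[[-3.8,0,4.8],0,255],[[-3.8,0,4.8],0,255]]';python3 st.py
```

```text
time: 11.65
eef_pos: [0.578, -0.0551, 0.098]
tcp_rot: [0.09, 0.996, 0.001, -0.005]
contact_force: [-8.6, 1.4, -0.1]
opening: 0.197
finger_force: 35.5
n 482 near end x,z -40.1 22.5 far vis -30.0 tilt rel bed deg 1.3 z at 0 23.4
```

```bash
python3 -m crank '[[[-0.4,0,0.9],0,255],[[-0.8,0,1.8],0,255],[[-1.3,0,2.7],0,255],[[-1.3,0,2.7],0,255],[[-1.3,0,2.7],0,255]]';python3 st.py
```

```text
time: 12.2
eef_pos: [0.5793, -0.0553, 0.0955]
tcp_rot: [0.09, 0.996, 0.001, -0.005]
contact_force: [-8.7, 2.6, 0.8]
opening: 0.201
finger_force: 35.6
n 474 near end x,z -39.8 20.0 far vis -30.0 tilt rel bed deg 0.3 z at 0 20.2
```

```bash
python3 -m crank '[[[-0.4,0,0.8],0,255],[[-0.7,0,1.5],0,255],[[0.5,0,2.2],0,255],[[1.5,0,2.6],0,255],[[1.5,0,2.6],0,255]]';python3 st.py
```

```text
time: 12.75
eef_pos: [0.5796, -0.0553, 0.0951]
tcp_rot: [0.09, 0.996, 0.0, -0.002]
contact_force: [-7.6, 2.0, 6.2]
opening: 0.2
finger_force: 36.4
n 465 near end x,z -39.7 19.8 far vis -30.1 tilt rel bed deg 0.1 z at 0 19.9
```

Flat on the bed (tilt 0.1°, top z 19.8 mm). I'll release gently and check.

```bash
python3 -m crank '[[[2,0,1],0,200],[[2,0,0],0,170],[[2,0,0],0,150],[[2,0,0],0,150],[[2,0,-20],0,130],[[2,0,-50],0,130],[[2,0,-80],0,130],[[10,0,-110],0,130],[[10,0,-110],0,130],[[10,0,-110],0,130]]';python3 - <<'E'
from st import *
import pickle
c=cam('wrist');pickle.dump(c,open('w7.pkl','wb'))
strip(c,-.06,.05);cv2.imwrite('pics/w7.png',cv2.resize(c['frame'][100:300,200:440],None,fx=3,fy=3))
E
```

```text
time: 13.8
eef_pos: [0.5717, -0.0544, 0.205]
tcp_rot: [0.09, 0.996, -0.0, 0.001]
contact_force: [-0.5, -0.3, -0.8]
opening: 0.494
finger_force: 0.0
n 1747 near end x,z -42.3 20.299999999999997 far vis 49.6 tilt rel bed deg -0.1 z at 0 20.2
```

View pics/w7.png

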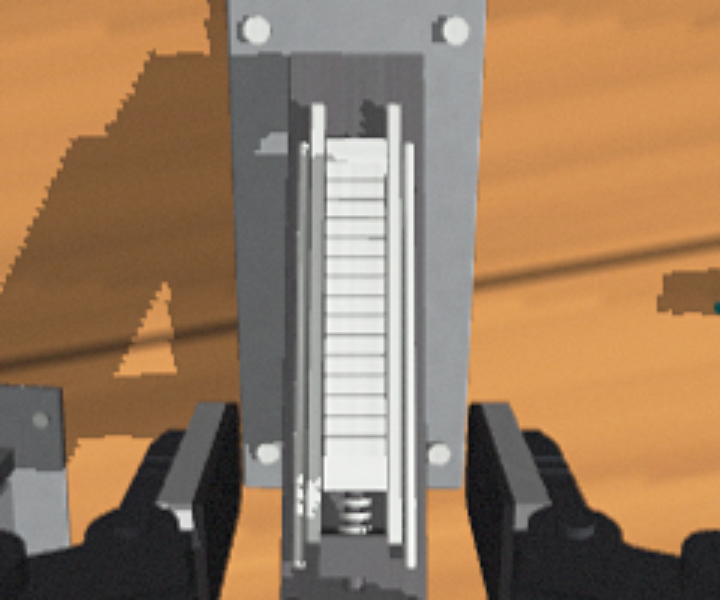

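The strip lies flat in the channel between the nose (355,150) and the follower (355,472), with the compressed spring visible at (355,512). Next is the cover.

```bash
cat > cov.py <<'E'
from bf import *
c=cam('scene');P=cloud(c);b=(P-O)@B
m=(abs(b[...,1])<.013)&(b[...,2]>.05)&(b[...,2]<.25)&(b[...,0]>-.1)&(b[...,0]<.2)&(np.arange(640)[None]>255)&(np.arange(640)[None]<340)
q=b[m];H=np.array([.1,.022]);r=q[:,[0,2]]-H;d=np.hypot(*r.T);a=np.arctan2(r[:,1],-r[:,0])
k=(d<.175)&(d>.06);print('cover angle',np.median(a[k]).round(3),a[k].std().round(3),k.sum())
A=np.median(a[k]);t=O+B@np.array([.1-.165*np.cos(A),0,.022+.165*np.sin(A)]);print('tip',t.round(4))
E
python3 -m crank '[[[40,0,-40],0,255],[[40,0,-90],0,255],[[40,0,-140],0,255],[[40,0,-165],0,255],[[40,0,-165],0,255]]'; python3 cov.py; python3 go.py .70 -.078 .37 169.6
```

```text
time: 14.35
eef_pos: [0.5335, -0.0475, 0.374]
tcp_rot: [0.09, 0.996, -0.001, 0.004]
contact_force: [0.2, 0.1, 1.3]
opening: -0.0
finger_force: 0.0
cover angle 1.805 0.018 514
tip [ 0.6308 -0.065   0.3089]
shift [-170.2   -0.2    0.9] turn 0.1 | tcp [ 0.5326 -0.0472  0.3705] yaw 169.66 t 14.4 F [-0.3  0.8 -0.6] q6 -1.67
```

```bash
python3 -m crank '[[[-50,0,0],0,255],[[-100,0,0],0,255],[[-150,0,0],0,255],[[-170,0,0],0,255],[[-170,0,0],0,255],[[-170,0,40],0,255],[[-170,0,80],0,255],[[-170,0,95],0,255],[[-170,0,95],0,255]]'; python3 go.py .66 -.0725 .275 169.6
```

```text
time: 15.3
eef_pos: [0.6964, -0.0768, 0.2692]
tcp_rot: [0.09, 0.996, 0.001, -0.005]
contact_force: [-0.3, -0.7, 0.4]
opening: 0.001
finger_force: 0.0
shift [36.6 -2.3 -5.4] turn 0.1 | tcp [ 0.6964 -0.0768  0.2692] yaw 169.66 t 15.3 F [-0.3 -0.7  0.4] q6 -1.64
```

```bash
python3 -m crank '[[[25,0,4],0,255],[[35,0,4],0,255],[[45,0,4],0,255],[[55,0,7],0,255],[[65,0,11],0,255],[[75,0,15],0,255],[[85,0,20],0,255],[[95,0,27],0,255],[[104,0,35],0,255],[[112,0,43],0,255]]'; python3 cov.py;  python3 go.py .56 -.053 .129 169.6
```

```text
time: 16.3
eef_pos: [0.5881, -0.0572, 0.231]
tcp_rot: [0.09, 0.996, 0.0, -0.0]
contact_force: [-0.0, 0.7, 2.8]
opening: 0.002
finger_force: 0.7
cover angle 1.264 0.155 511
tip [ 0.5536 -0.0508  0.2688]
shift [ 26.2  -1.  100.1] turn 0.1 | tcp [ 0.5864 -0.0568  0.2289] yaw 169.67 t 16.35 F [-0.2 -0.8 -0.3] q6 -1.66
```

```bash
python3 -m crank '[[[7,0,9],0,255],[[13,0,18],0,255],[[18,0,26],0,255],[[22,0,35],0,255],[[25,0,45],0,255],[[28,0,55],0,255],[[30,0,66],0,255],[[31,0,76],0,255],[[32,0,86],0,255],[[32,0,95],0,255]]'; python3 go.py .554 -.053 .104 169.6
```

```text
time: 17.35
eef_pos: [0.5579, -0.0518, 0.1358]
tcp_rot: [0.09, 0.996, -0.0, 0.001]
contact_force: [0.7, -0.0, 2.5]
opening: -0.004
finger_force: 0.7
shift [ 3.7 -1.9 31.8] turn 0.1 | tcp [ 0.5579 -0.0518  0.1358] yaw 169.65 t 17.35 F [ 0.7 -0.   2.5] q6 -1.66
```

```bash
python3 -m crank '[[[1,0,6],0,255],[[2,0,12],0,255],[[3,0,18],0,255],[[3,0,23],0,255],[[3,0,26],0,255],[[3,0,28],0,255],[[3,0,30],0,255],[[3,0,30],0,255]]'; python3 go.py .554 -.053 .104 169.6
```

```text
time: 18.15
eef_pos: [0.5542, -0.0511, 0.1062]
tcp_rot: [0.09, 0.996, 0.0, -0.0]
contact_force: [-0.1, -0.8, -0.1]
opening: -0.001
finger_force: 0.1
shift [-0.1 -2.   2.2] turn 0.1 | tcp [ 0.5542 -0.0511  0.1062] yaw 169.66 t 18.15 F [-0.1 -0.8 -0.1] q6 -1.66
```

```bash
python3 -m crank '[[[0,0,1],0,255],[[0,0,2],0,255],[[0,0,3],0,255],[[0,0,4],0,255],[[0,0,4],0,255]]'; python3 -m crank '[[[0,0,1],0,255],[[0,0,2],0,255],[[0,0,2],0,255]]'
```

```text
time: 18.65
eef_pos: [0.5546, -0.0512, 0.1027]
tcp_rot: [0.09, 0.996, -0.0, 0.0]
contact_force: [0.6, 0.2, 2.1]
opening: 0.004
finger_force: 0.7
time: 18.95
eef_pos: [0.5549, -0.0512, 0.1023]
tcp_rot: [0.09, 0.996, -0.0, 0.0]
contact_force: [-2.8, 0.8, 8.9]
opening: -0.005
finger_force: 5.0
```

```bash
python3 -m crank '[[[0,0,1],0,255],[[0,0,1],0,255],[[0,0,-3],0,255],[[0,0,-20],0,255],[[0,0,-60],0,255],[[0,0,-110],0,255],[[40,0,-160],0,255],[[80,0,-180],0,255],[[80,0,-180],0,255]]'
python3 - <<'E'
from bf import *
for n in('wrist','top'):
    c=cam(n);P=cloud(c);b=(P-O)@B*1000
    if n=='wrist': cv2.imwrite('pics/w8.png',c['frame'])
    m=(abs(b[...,1])<13)&(b[...,2]>15)&(b[...,2]<80)&(b[...,0]>-80)&(b[...,0]<95)
    q=b[m]
    if len(q)<20: continue
    f=np.polyfit(q[:,0],q[:,2],1);print(n,len(q),'angle rad',-np.arctan(f[0]).round(4),'z at hinge,tip',np.polyval(f,[100,-65]).round(1),q[:,0].min(),q[:,0].max())
E
```

```text
time: 19.85
eef_pos: [0.4746, -0.0363, 0.2846]
tcp_rot: [0.09, 0.996, -0.001, 0.003]
contact_force: [0.1, -0.3, -0.0]
opening: -0.002
finger_force: 0.0
wrist 860 angle rad 0.0007 z at hinge,tip [24.8 25. ] -66.02239845619056 94.97944449710128
top 141 angle rad 0.0024 z at hinge,tip [24.6 25. ] 58.559654362748816 94.20680737804969
```

View pics/w8.png

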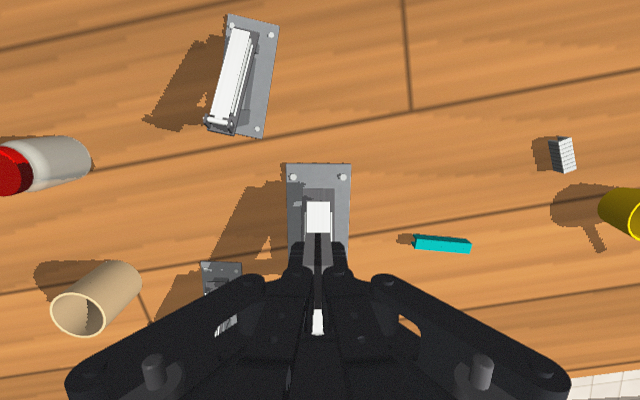

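The cover is shut: its outer face lies at z 25 mm, parallel to the bed (angle about 0.001 rad). The jar, mug, stub and cup are where they were, and the robot is clear.

```bash
python3 -c "
from plant import ctrl
print(ctrl.sign_off())"
```

```text
the job is handed in; nothing more can be done
None
```

The full-length strip is loaded flat in the channel against the nose, the cover is fully shut (measured within about 0.002 rad), and I handed the job in at about 20 s with the robot clear and the jar, mug, cup and short strip untouched.

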